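# Set out the potting board

### The arm

A 6-joint arm with a two-finger parallel gripper is mounted at the origin on the work surface. World frame = base frame: x ahead of the robot, y to its left, z up, the work surface at z = 0. Lengths are in m, angles in rad, forces in N, time in s.
With the tool pointing down it reaches from about 0.225 to 0.875 m from the base axis. Payload 3.4 kg.
Tool frame: the origin (TCP) lies at the very end of the fingers, on their centre line; the grasp point (between the pads) lies manip.hold_point_z behind it (manip.hold_point_z is the distance from the TCP to the grasp point, in m); x points along the fingers, y is the direction in which the jaws open and shut, and the axes are right-handed (so a half turn about x gives the same grasp; the last joint's range is limited). The gripper opens to 85 mm and grips with 20 to 120 N. Pads are 22 mm wide; open, the fingers measure 114 mm over their backs; the gripper's body (76 mm by 85 mm) begins 54 mm behind the grasp point. The pads swing forward as they close: fully open they stand 13 mm farther back than shut.
Start: joints at [-1.41, 0.276, 1.505, -0, 1.361, -0.121], TCP at [0.16, -0.552, 0.231] pointing down, gripper open.
Joint ranges: [-2.89, 2.89], [-0.75, 2.08], [0.22, 2.7], [-1.18, 4.32], [0.11, 2.71], [-2.7, 2.7]. Speed limits (rad/s): [2.57, 2.57, 3.14, 3.14, 3.14, 3.14].

### API

Orientations are given as a unit quaternion [w, x, y, z].
In Python, from rig import manip gives the robot as it stands.
- The arm moves only by the tool step_arm, never from a script. Its argument "targets" is a list of rows, each a list of 2 entries, a list of its own where there are three numbers: the shift along the tool's x, y, z in mm, then the turn about the tool's x in degrees. A call has 1 to 20 rows; each row is the pose to reach, as a shift and turn from the pose commanded when the call began, along the tool's axes at that moment; what a row does not reach only later rows make up. A row lasts 1/10 s, in which the tool goes at most 50 mm and 8.59 degrees, less where a joint would pass 70% of its speed; a pose out of reach is approached as far as the arm can. A call with a gripper value outside its range is refused whole. "grip" is the closure, from 0 (fully open) to 1 (shut), set as the call begins (left out, the last holds). The fingers move at their own pace and stop on an object; "grip_force" is the grip in N (left out, the last holds). Time passes only in rows, so rows that repeat a pose let the fingers close. It gives the time, the measured TCP pose, the force and the opening at its end, in the units of the state.
- manip.get_state(): the state, without advancing time (a new reading comes with each control period).
- manip.get_image(name): name is "scene" or "side" or "wrist"; returns a dict with "image" (384x512x3 uint8, red, green, blue), "fx", "fy", "cx", "cy" (pixels), "pose" (4x4, takes a point from camera to world coordinates). Camera axes: x right, y down, z forward; pixel columns grow to the right and rows downward; lengths in m; the calibration is good to about 2 mm. A picture is of the moment at which its call begins. There is no depth.
- manip.sign_off(): hands the job in, once; it reports no verdict.
Trained networks look in a picture, given as the dict that the camera call returned (one of the last four; its "shot" number tells which), for a name from the list of things; names that differ only in an ending like _2 or _b are one class to them, and where a whole thing is asked for, a point or a joint stands for the part that bears it (a point fixed in the world has none). Each returns a list of dicts, best first, with "confidence" (0 to 1); they miss things now and then, are a little off and sometimes report something else, mostly with a low value. They report only what shows in the picture. A call takes as long as a camera call. They do not tell look-alikes from the thing itself.
- manip.search_frame(picture, thing): "xyz" ([x, y, z] in m, in world coordinates, good to about 4 mm: the middle of the surface that is visible of it).
- manip.regions_of(picture, thing): "region" (384x512 bool, what is visible of it).
The state is a dict: "clock": time; "qpos": joint angles; "qd": joint speeds; "effort": joint torques, N m; "position": TCP position; "ee_rot": TCP orientation; "contact_force": force on the tool from outside, world axes, zero at the start; "moment": the same for the moment, N m; "width": finger opening in m.
Only numpy, scipy, OpenCV 4.12 (cv2) and the standard library are available. Lean on these libraries where they do the work, as an engineer would, in place of code of your own. Each camera call takes 0.05 s, during which the arm holds its last target.

### The job

Set out the potting board for sowing: stand the tall narrow clay pot in the middle of the wider saucer and the low broad clay pot in the middle of the smaller saucer, and cover the low pot centrally with the round wooden lid, knob up. Stand the white jar upright on the board midway between the two saucers and in line with them. Stand the square wooden tamper, handle up, wholly on the board squarely in front of the jar, that is on the board's centre line towards its long edge nearest the robot.

Things in the scene. Friction and masses are not known exactly. Their poses are not given: they have to be found in the camera images.
- board: Fixed pale wooden potting board lying on the dark bench, 200 (x) by 360 (y) by 12 mm thick. Origin at the centre of its underside, on the bench. Its x axis points away from the robot (turned at most 0.2 rad), its y along the long side; its front long edge is at x = -100 mm. The saucers' centres are on it at x = +35 mm, y = +115 and -115 mm; which saucer is on which side varies. Its centre line (y = 0) runs front to back, midway between the saucers.
- saucer_wide: The wider clay saucer, fixed on the board: round, 110 mm across the rim, 16 mm high, inner floor 5 mm above its underside and about 94 mm across. Origin at the centre of its underside, on the board's top. z up.
- saucer_small: The smaller clay saucer, fixed on the board: round, 86 mm across the rim, 16 mm high, inner floor 5 mm above its underside and about 70 mm across. Origin at the centre of its underside, on the board's top. z up.
- pot_tall: Loose empty tall narrow clay pot, open at the top, 78 mm high, 38 mm across the foot, with an upright rim band 52 mm across from 56 to 78 mm height; walls 4 mm. Standing upright on the bench. Origin at the centre of its underside, z up. 0.12 to 0.24 kg.
- pot_low: Loose empty low broad clay pot, open at the top, 46 mm high, 50 mm across the foot, with an upright rim band 64 mm across from 26 to 46 mm height; walls 4 mm. Standing upright on the bench. Origin at the centre of its underside, z up. 0.10 to 0.21 kg.
- lid: Loose round flat wooden lid, a plain disc 80 mm across and 8 mm thick with a round knob in the middle of its top, 18 to 22 mm across, up to 36 mm above the underside. No rim or lip below: it just lies on the pot's rim. Lying on the bench knob up. Origin at the centre of its underside, z up. 0.05 to 0.10 kg.
- jar: Loose closed white plastic jar, round, 46 mm across, 62 mm high with its cap, standing upright on the bench. Origin at the centre of its underside, z up. 0.08 to 0.17 kg.
- tamper: Loose wooden tamper: a square foot 54 by 54 by 16 mm with an upright round handle 24 mm across in its middle, 66 mm high in all. Standing on its foot on the bench. Origin at the centre of its underside, z up. 0.09 to 0.18 kg. Which way its foot is turned does not matter.
There are look-alikes about, which are no part of the job. Leave any pink, purple or turquoise look-alike of the pot_low alone.

How it is judged:
At the end, for the whole second after the job is handed in: Pots on their saucers' floors, centred within 12 mm; lid flat on the low pot's rim within 10 mm; jar on the board within 15 mm in board x and y of (35, 0) mm; tamper on the board within 15 mm of its centre line, board x -82 to 4 mm; all upright within 0.1 rad, at rest (angle between each of pot_tall, pot_low, lid, jar, tamper's own z axis and vertical below 0.1 rad and linear speed of each of pot_tall, pot_low, lid, jar, tamper below 0.02 m/s and angular speed of each of pot_tall, pot_low, lid, jar, tamper below 0.2 rad/s and horizontal distance between pot_tall and saucer_wide below 0.012 m and z of pot_tall in the frame of saucer_wide between 0.002 and 0.009 m and horizontal distance between pot_low and saucer_small below 0.012 m and z of pot_low in the frame of saucer_small between 0.002 and 0.009 m and horizontal distance between lid and pot_low below 0.01 m and z of lid in the frame of pot_low between 0.042 and 0.05 m and x of jar in the frame of board between 0.02 and 0.05 m and y of jar in the frame of board between -0.015 and 0.015 m and z of jar in the frame of board between 0.009 and 0.016 m and x of tamper in the frame of board between -0.082 and 0.004 m and y of tamper in the frame of board between -0.015 and 0.015 m and z of tamper in the frame of board between 0.009 and 0.016 m); the robot touches nothing.
It also fails if it takes over 131 s, if anything falls off the work surface, if the arm or the gripper's body presses on something with over 40 N, if the wrist force passes 120 N, or if a joint passes its speed limit or range.

## Working session

There is one attempt and no reset: what is moved stays moved. The work goes in short steps, Python scripts to look and compute and a tool call to move; the robot and the scene stay as the last step left them, time stands still between calls to the robot, and variables do not carry over. Pictures are saved under pics/ and viewed, and the job is handed in when it is done.

Besides the shell and the picture viewer there is one more tool, called after "Call:" as a command line: name --argument value ..., lists and objects as JSON in quotes. step_arm: Moves the arm, as the interface text tells. Its arguments: {"type":"object","properties":{"targets":{"type":"array"},"grip":{"type":"number"},"grip_force":{"type":"number"}},"required":["targets"]}

```bash
ls; mkdir -p pics
python3 - <<'E'
from rig import manip
import cv2,numpy as np
print(manip.get_state()); print(manip.hold_point_z)
for n in ["scene","side","wrist"]:
    p=manip.get_image(n); cv2.imwrite(f"pics/{n}0.png",p["image"][:,:,::-1]); print(n,p["fx"],p["cx"],p["cy"],np.round(p["pose"],3).tolist())
    if n!="wrist":
        for t in ["board","saucer_wide","saucer_small","pot_tall","pot_low","lid","jar","tamper"]:
            print(t,[(np.round(d["xyz"],3).tolist(),round(d["confidence"],2)) for d in manip.search_frame(p,t)])
E
```

```text
pics
{'clock': 0.0, 'qpos': array([-1.41000988e+00,  2.76603464e-01,  1.50614341e+00, -1.46511415e-05,
        1.36069306e+00, -1.20981896e-01]), 'qd': array([ 0.00074512,  0.00135162,  0.00109403,  0.0009887 ,  0.00149541,
       -0.00091002]), 'effort': array([-4.65802441e-04, -4.16786349e+01, -2.45811027e+01, -2.33073166e-05,
        1.09337055e-02,  6.39469064e-07]), 'position': array([ 0.15979554, -0.5517968 ,  0.23043079]), 'ee_rot': array([-0.09863908, -0.70008242, -0.09994484,  0.70011854]), 'contact_force': array([-0.48121277,  0.10727755,  0.04997836]), 'moment': array([ 0.01988231, -0.01413875, -0.00104803]), 'width': 0.0854461410642661}
0.0187
scene 448.1685552047385 255.0416652931684 192.67302368246496 [[0.075, 0.748, -0.66, 1.554], [0.997, -0.055, 0.052, -0.026], [0.003, -0.662, -0.75, 1.231], [0.0, 0.0, 0.0, 1.0]]
board [([0.542, -0.046, 0.014], 0.69)]
saucer_wide []
saucer_small [([0.587, -0.148, 0.02], 0.79)]
pot_tall [([0.497, -0.445, 0.055], 0.86)]
pot_low [([0.539, 0.231, 0.028], 0.88), ([0.645, 0.323, 0.031], 0.84), ([0.535, 0.345, 0.026], 0.78), ([0.651, 0.212, 
[... 314 characters left out ...]
.0, 0.0, 0.0, 1.0]]
board [([0.526, -0.026, 0.012], 0.75)]
saucer_wide [([0.589, 0.082, 0.017], 0.57)]
saucer_small [([0.592, -0.149, 0.02], 0.65)]
pot_tall [([0.485, -0.433, 0.054], 0.58), ([0.419, 0.335, 0.006], 0.33)]
pot_low [([0.55, 0.34, 0.025], 0.88), ([0.434, 0.593, 0.027], 0.87), ([0.669, 0.21, 0.031], 0.69), ([0.551, 0.223, 0.028], 0.68), ([0.659, 0.318, 0.023], 0.59)]
lid [([0.417, 0.334, 0.009], 0.67)]
jar [([0.42, -0.326, 0.039], 0.68)]
tamper [([0.482, 0.464, 0.015], 0.77), ([0.522, -0.025, 0.012], 0.43)]
wrist 316.7531496963483 259.38923483981176 195.88016078268546 [[0.277, -0.91, -0.307, 0.24], [-0.961, -0.262, -0.089, -0.53], [0.0, 0.32, -0.947, 0.374], [0.0, 0.0, 0.0, 1.0]]
```

View pics/scene0.png

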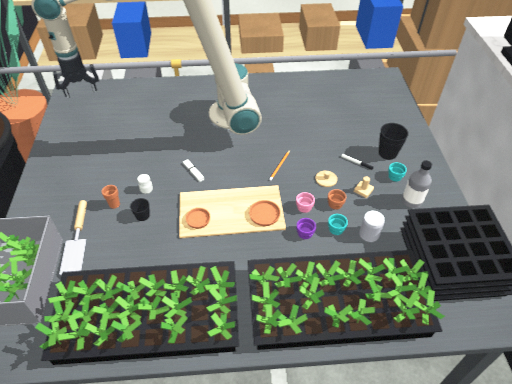

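View pics/side0.png

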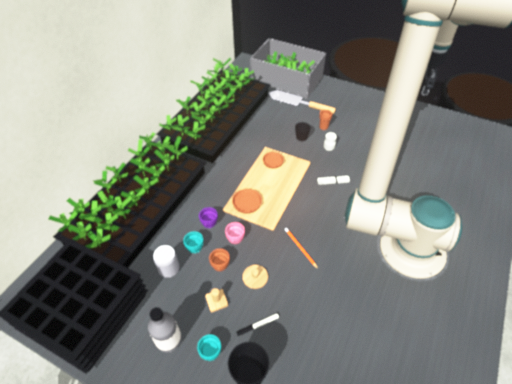

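View pics/wrist0.png

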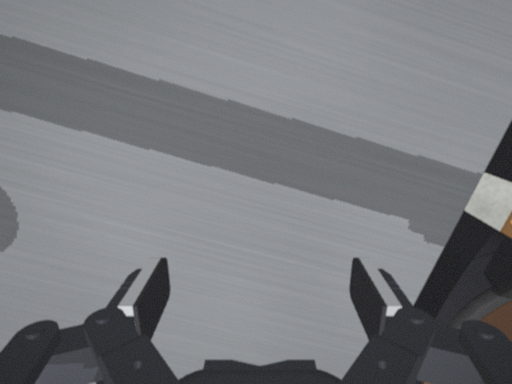

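Scene view: the clay tall pot is at (111,197), jar (145,184), board (232,212), small saucer (198,218) and wide saucer (264,213). The clay low pot is at (337,199), lid (326,179), tamper (364,187). Pink (305,202), purple (306,228) and turquoise (338,224), (397,172) pots are the look-alikes. Now I'll fit positions from both views.

```bash
cat > h.py <<'E'
from rig import manip
import numpy as np, cv2
from scipy.optimize import least_squares
from scipy.spatial.transform import Rotation as R
# name: list of (radius,z) rings ; silhouette = hull of consecutive pairs
S={"pot_tall":[(.019,0),(.0235,.056),(.026,.056),(.026,.078)],"pot_low":[(.025,0),(.0285,.026),(.032,.026),(.032,.046)],
"lid":[(.04,0),(.04,.008),(.009,.008),(.011,.036)],"jar":[(.023,0),(.023,.062)],"tamper":[("sq",0),("sq",.016),(.012,.016),(.012,.066)],
"saucer_wide":[(.05,0),(.055,.016)],"saucer_small":[(.038,0),(.043,.016)]}
def proj(p,X):
    T=np.linalg.inv(p["pose"]); c=X@T[:3,:3].T+T[:3,3]
    return np.c_[p["fx"]*c[:,0]/c[:,2]+p["cx"],p["fy"]*c[:,1]/c[:,2]+p["cy"]]
def unproj(p,uv,z):
    uv=np.atleast_2d(uv); d=np.c_[(uv[:,0]-p["cx"])/p["fx"],(uv[:,1]-p["cy"])/p["fy"],np.ones(len(uv))]@p["pose"][:3,:3].T
    o=p["pose"][:3,3]; return o+d*((z-o[2])/d[:,2])[:,None]
def sil(p,n,x,y,z0,yaw=0,K=8):
    a=np.linspace(0,2*np.pi,48,endpoint=False); m=np.zeros((384*K,512*K),np.uint8); rings=[]
    for r,z in S[n]:
        if r=="sq": q=.0382*np.c_[np.cos(yaw+np.pi/4+np.arange(4)*np.pi/2),np.sin(yaw+np.pi/4+np.arange(4)*np.pi/2)]
        else: q=r*np.c_[np.cos(a),np.sin(a)]
        rings.append(np.c_[q+[x,y],np.full(len(q),z+z0)])
    for A,B in zip(rings[:-1],rings[1:]):
        uv=proj(p,np.r_[A,B]); h=cv2.convexHull(((uv+.5)*K).astype(np.float32)).astype(np.int32); cv2.fillConvexPoly(m,h,1)
    return m
def cen(m,K=1):
    M=cv2.moments(m.astype(np.uint8),True); return np.array([M["m10"]/M["m00"],M["m01"]/M["m00"]])/K-(0.5 if K>1 else 0)+(0 if K==1 else .5/K)
def fit(ps,masks,n,x0,z0):
    obs=[cen(m) for m in masks]
    f=lambda v:np.concatenate([cen(sil(p,n,v[0],v[1],z0),8)-o for p,o in zip(ps,obs)])
    s=least_squares(f,x0[:2],diff_step=.01)
    ar=[(int(m.sum()),int(sil(p,n,*s.x,z0).sum()/64)) for p,m in zip(ps,masks)]
    return s.x,s.fun,ar
def plan(x,y,z,yaw=None):
    """shift in tool axes mm; yaw = world direction angle of jaw axis (mod pi)"""
    s=manip.get_state(); q=s["ee_rot"]; Rt=R.from_quat([q[1],q[2],q[3],q[0]]).as_matrix()
    d=Rt.T@(np.array([x,y,z])-s["position"])*1000; cur=np.arctan2(Rt[1,1],Rt[0,1])
    out=["shift",np.round(d,1).tolist(),"yaw now %.1f"%np.degrees(cur),"clock %.1f"%s["clock"]]
    if yaw is not None:
        t=-(yaw-cur); t=(t+np.pi/2)%np.pi-np.pi/2; out+=["turn %.1f"%np.degrees(t)]
    print(*out)
E
python3 - <<'E'
from h import *
import json
pos={}
init={"pot_tall":(.49,-.44),"pot_low":(.54,.342),"lid":(.425,.332),"jar":(.427,-.33),"tamper":(.49,.458),"saucer_wide":(.59,.08),"saucer_small":(.59,-.15)}
ps=[manip.get_image("scene"),manip.get_image("side")]
for n,x0 in init.items():
    ms=[];pp=[]
    z0=.012 if "sauc" in n else 0
    for p in ps:
        c=cen(sil(p,n,*x0,z0),8)
        L=[(np.linalg.norm(cen(d["region"])-c),d["region"],d["confidence"]) for d in manip.regions_of(p,n) if d["region"].sum()>20]
        L=[l for l in L if l[0]<12]
        if L:
            l=min(L,key=lambda l:l[0]);ms.append(l[1]);pp.append(p)
    if not ms: print(n,"none");continue
    x,r,ar=fit(pp,ms,n,x0,z0); print(n,np.round(x,4),"res px",np.round(r,1),"areas obs/model",ar); pos[n]=x.tolist()
    for p,m in zip(pp,ms):
        print("   single",np.round(fit([p],[m],n,x0,z0)[0],4))
for p,nm in zip(ps,["scene","side"]):
    d=manip.regions_of(p,"board")
    if d:
        m=d[0]["region"].astype(np.uint8); c=max(cv2.findContours(m,0,2)[0],key=cv2.contourArea)
        h=cv2.convexHull(c)[:,0].astype(float); W=unproj(p,h,.012)[:,:2]
        rc=cv2.minAreaRect((W*1000).astype(np.float32)); print("board",nm,rc, m.sum())
st=manip.get_state();q=st["ee_rot"];print(R.from_quat([q[1],q[2],q[3],q[0]]).as_matrix().round(3))
json.dump(pos,open("pos.json","w"))
p=ps[0]["image"]; cv2.imwrite("pics/crop1.png",cv2.resize(p[150:250,260:420,::-1],None,fx=5,fy=5,interpolation=2))
cv2.imwrite("pics/crop2.png",cv2.resize(p[150:250,90:250,::-1],None,fx=5,fy=5,interpolation=2))
E
```

```text
pot_tall [ 0.4874 -0.447 ] res px [-0.1  0.4  0.3  0.4] areas obs/model [(313, 315), (202, 217)]
   single [ 0.4852 -0.4469]
   single [ 0.4896 -0.449 ]
pot_low [0.5446 0.3424] res px [-0.5  0.2 -0.1  0.4] areas obs/model [(294, 309), (337, 369)]
   single [0.5437 0.3442]
   single [0.5451 0.3408]
lid [0.4227 0.3305] res px [-0.  0.] areas obs/model [(450, 481)]
   single [0.4227 0.3305]
jar [ 0.4244 -0.3381] res px [ 0. -0. -0. -0.] areas obs/model [(226, 252), (168, 199)]
   single [ 0.4246 -0.3381]
   single [ 0.4244 -0.3382]
tamper [0.4878 0.4573] res px [-0.3  0.2 -0.1  0.3] areas obs/model [(252, 264), (300, 367)]
   single [0.4871 0.4588]
   single [0.488  0.4564]
saucer_wide [0.5834 0.0842] res px [-0.1  0.1  0.   0.1] areas obs/model [(651, 661), (614, 606)]
   single [0.5831 0.0845]
   single [0.5836 0.0838]
saucer_small [ 0.5899 -0.1471] res px [-0.3 -0.3 -0.4  0.3] areas obs/model [(400, 424), (293, 299)]
   single [ 0.5911 -0.1458]
   single [ 0.5892 -0.149 ]
board scene ((555.2433471679688, -31.218521118164062), (209.0430908203125, 361.11138916015625), 0.9556331038475037) 3652
board side ((551.3265380859375, -26.399215698242188), (206.6245574951172, 372.77313232421875), 1.8394408226013184) 3094
[[-0.     0.278 -0.961]
 [-0.    -0.961 -0.278]
 [-1.     0.     0.   ]]
```

```bash
ls pics
```

```text
crop1.png
crop2.png
scene0.png
side0.png
wrist0.png
```

View pics/crop1.png

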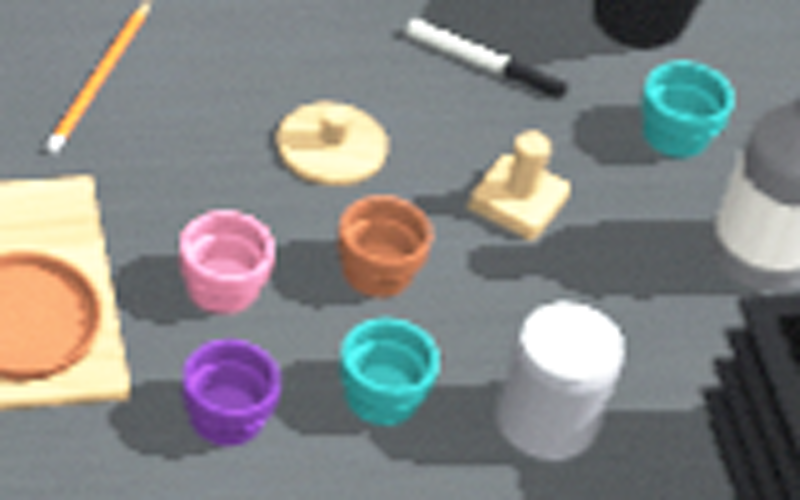

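View pics/crop2.png

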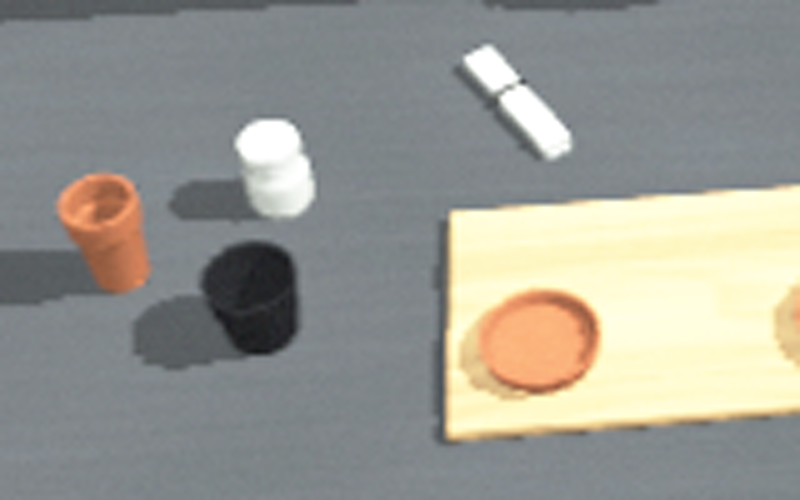

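Run:
```python
import numpy as np
w=np.array([.5834,.0842]);s=np.array([.5899,-.1471]); print(np.linalg.norm(w-s))
m=(w+s)/2; ey=(w-s)/np.linalg.norm(w-s); ex=np.array([ey[1],-ey[0]])
print("yaw",np.degrees(np.arctan2(ex[1],ex[0])),"jar",m,"tamper",m-ex*.078,"board c",m-ex*.035)
from h import *
plan(.4244,-.3381,.12,np.radians(1.6))
```

```text
0.23139131357939952
yaw 1.6097041773628473 jar [ 0.58665 -0.03145] tamper [ 0.50868078 -0.03364109] board c [ 0.55166381 -0.03243318]
shift [111.3, -132.3, -313.7] yaw now -73.9 clock 1.9 turn -75.5
```

The pot to use is the terracotta one at scene (337,199). Its neighbours are pink (305,202), purple (306,228), and turquoise (338,224) and (397,172). For the jar, the small capped white one at (145,184) fits, and the wide white cup at (372,226) is too large. The saucer spacing measures 231 mm against a true 230 mm. I'm starting with the jar.

Call:
step_arm --targets '[[[111,-132,-314],-75.5],[[111,-132,-314],-75.5],[[111,-132,-314],-75.5],[[111,-132,-314],-75.5],[[111,-132,-314],-75.5],[[111,-132,-314],-75.5],[[111,-132,-314],-75.5],[[111,-132,-314],-75.5],[[111,-132,-314],-75.5],[[111,-132,-314],-75.5],[[111,-132,-314],-75.5],[[111,-132,-314],-75.5]]' --grip 0 --grip_force 35

```text
clock: 3.05
position: [0.4246, -0.3387, 0.1205]
ee_rot: [0.507, 0.493, 0.506, -0.493]
contact_force: [0.3, 0.7, 0.1]
width: 0.0857
```

Run:
```python
from h import *
p=manip.get_image("wrist"); im=p["image"][:,:,::-1].copy()
L=manip.regions_of(p,"jar"); L=[l for l in L if l["confidence"]>.3]
print([(l["confidence"],l["region"].sum()) for l in L])
if L:
    m=L[0]["region"]; print(fit([p],[m],"jar",(.4244,-.3381),0))
    s=sil(p,"jar",.4244,-.3381,0)[4::8,4::8]; cv2.drawContours(im,cv2.findContours(s,0,2)[0],-1,(0,0,255),1)
cv2.imwrite("pics/w1.png",im); print(p["pose"].round(3))
plan(.4244,-.3381,.022,np.radians(1.6)); print(manip.get_state()["qpos"])
```

```text
[(0.9, np.int64(3906))]
(array([ 0.42398427, -0.33791301]), array([ 0.00230739, -0.0030554 ]), [(3906, 4336)])
[[ 1.     0.024  0.008  0.423]
 [ 0.025 -0.947 -0.32  -0.257]
 [ 0.     0.32  -0.947  0.263]
 [ 0.     0.     0.     1.   ]]
shift [98.5, -0.1, -0.7] yaw now 1.5 clock 3.1 turn -0.1
[-8.01549673e-01  3.14403166e-01  1.74392387e+00 -5.64299303e-05
  1.08280489e+00 -8.28248124e-01]
```

View pics/w1.png

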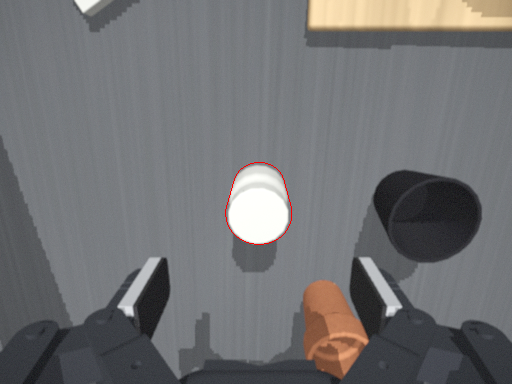

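The wrist fit agrees with the scene fit within 1 mm: the jar sits at (258,205), inside the model outline. Descending and gripping.

Call:
step_arm --targets '[[[50,0,-1],0],[[85,0,-1],0],[[104,0,-1],0],[[104,0,-1],0],[[104,0,-1],0],[[104,0,-1],0]]'

```text
clock: 3.75
position: [0.4256, -0.3384, 0.0177]
ee_rot: [0.508, 0.493, 0.506, -0.493]
contact_force: [0.6, -0.0, 0.2]
width: 0.0853
```

Call:
step_arm --targets '[[[0,0,0],0],[[0,0,0],0],[[0,0,0],0],[[0,0,0],0],[[0,0,0],0],[[0,0,0],0],[[0,0,0],0],[[0,0,0],0],[[0,0,0],0],[[0,0,0],0]]' --grip 1 --grip_force 35

```text
clock: 4.75
position: [0.425, -0.3375, 0.0173]
ee_rot: [0.508, 0.493, 0.507, -0.493]
contact_force: [-0.4, -0.8, 4.5]
width: 0.0441
```

Call:
step_arm --targets '[[[-20,0,0],0],[[-60,0,0],0],[[-105,0,0],0],[[-130,0,0],0],[[-130,0,0],0],[[-130,0,0],0]]'

```text
clock: 5.35
position: [0.4245, -0.3369, 0.1461]
ee_rot: [0.507, 0.493, 0.507, -0.493]
contact_force: [0.5, 0.1, -2.9]
width: 0.0441
```

Run:
```python
from h import *
plan(.5867,-.0315,.045,np.radians(1.6));
```

```text
shift [101.0, 171.0, -300.6] yaw now 1.7 clock 5.3 turn 0.1
```

Call:
step_arm --targets '[[[0,171,-301],0],[[0,171,-301],0],[[0,171,-301],0],[[0,171,-301],0],[[0,171,-301],0],[[0,171,-301],0],[[0,171,-301],0],[[40,171,-301],0],[[80,171,-301],0],[[101,171,-301],0],[[101,171,-301],0],[[101,171,-301],0],[[101,171,-301],0]]'

```text
clock: 6.65
position: [0.5879, -0.0318, 0.046]
ee_rot: [0.508, 0.493, 0.507, -0.493]
contact_force: [1.1, -0.1, -1.2]
width: 0.0441
```

Run:
```python
from h import *
p=manip.get_image("wrist"); cv2.imwrite("pics/w2.png",p["image"][:,:,::-1])
plan(.5867,-.0315,.030,np.radians(1.6));
```

```text
shift [16.5, -1.4, -0.4] yaw now 1.6 clock 6.7 turn 0.0
```

View pics/w2.png

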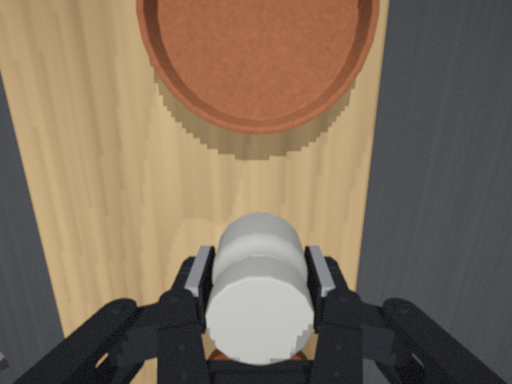

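The jar hangs in line with the wide saucer's centre column (258). Lowering and releasing.

Call:
step_arm --targets '[[[6,0,0],0],[[12,0,0],0],[[16,0,0],0],[[16,0,0],0],[[16,0,0],0],[[16,0,0],0]]'

```text
clock: 7.3
position: [0.587, -0.0315, 0.0294]
ee_rot: [0.507, 0.493, 0.507, -0.493]
contact_force: [-0.1, 0.9, 0.3]
width: 0.0444
```

Call:
step_arm --targets '[[[0,0,0],0],[[0,0,0],0],[[0,0,0],0],[[0,0,0],0],[[0,0,0],0],[[0,0,0],0],[[0,0,0],0],[[0,0,0],0]]' --grip 0

```text
clock: 8.1
position: [0.5871, -0.0315, 0.0293]
ee_rot: [0.507, 0.493, 0.507, -0.493]
contact_force: [1.3, -0.8, 0.4]
width: 0.0855
```

Call:
step_arm --targets '[[[-30,0,0],0],[[-80,0,0],0],[[-130,0,0],0],[[-160,0,0],0],[[-160,0,0],0],[[-160,0,0],0]]'

```text
clock: 8.7
position: [0.5871, -0.0314, 0.1899]
ee_rot: [0.508, 0.493, 0.507, -0.493]
contact_force: [-1.1, -0.7, -0.5]
width: 0.0853
```

Run:
```python
from h import *
plan(.4875,-.4475,.14,np.radians(1.6))
b=(.5517,-.0324)
```

```text
shift [49.9, -111.6, 413.0] yaw now 1.6 clock 8.7 turn 0.0
```

Call:
step_arm --targets '[[[0,-112,413],0],[[0,-112,413],0],[[0,-112,413],0],[[0,-112,413],0],[[0,-112,413],0],[[0,-112,413],0],[[0,-112,413],0],[[0,-112,413],0],[[50,-112,413],0],[[50,-112,413],0],[[50,-112,413],0],[[50,-112,413],0]]'

```text
clock: 9.9
position: [0.4873, -0.4463, 0.139]
ee_rot: [0.507, 0.493, 0.508, -0.492]
contact_force: [-0.1, -0.3, -0.3]
width: 0.0855
```

```bash
cat >> h.py <<'E'
def wfit(n,x0,z0,name,tz,yaw):
    p=manip.get_image("wrist"); im=p["image"][:,:,::-1].copy()
    L=[l for l in manip.regions_of(p,n) if l["confidence"]>.2]; c=cen(sil(p,n,*x0,z0),8)
    L=sorted(L,key=lambda l:np.linalg.norm(cen(l["region"])-c)); x=np.array(x0)
    if L:
        m=L[0]["region"]; f=fit([p],[m],n,x0,z0); x=f[0]; print(n,L[0]["confidence"],x.round(4),f[2],cen(m).round(0))
        cv2.drawContours(im,cv2.findContours(m.astype(np.uint8),0,2)[0],-1,(255,0,0),1)
    s=sil(p,n,*x0,z0)[4::8,4::8]; cv2.drawContours(im,cv2.findContours(s,0,2)[0],-1,(0,0,255),1)
    cv2.imwrite("pics/"+name,im); plan(x0[0],x0[1],tz,yaw)
    return x
E
python3 - <<'E'
from h import *
wfit("pot_tall",(.4874,-.447),0,"w3.png",.05,np.radians(1.6))
p=manip.get_image("scene"); cv2.imwrite("pics/s3.png",cv2.resize(p["image"][150:250,90:410,::-1],None,fx=2.5,fy=2.5,interpolation=2))
for q in (p,manip.get_image("side")):
    L=manip.regions_of(q,"jar")
    L=[l["region"] for l in L if np.linalg.norm(cen(l["region"])-cen(sil(q,"jar",.5867,-.0315,.012),8))<12]
    if L: print(fit([q],[L[0]],"jar",(.5867,-.0315),.012))
E
```

```text
pot_tall 0.89 [ 0.489 -0.447] [(4590, 4809)] [261. 208.]
shift [90.6, -0.8, 0.3] yaw now 1.7 clock 10.0 turn 0.1
(array([ 0.58712315, -0.03288419]), array([0.00807472, 0.00414081]), [(221, 268)])
(array([ 0.58639654, -0.03271462]), array([-0.00113587, -0.00179276]), [(199, 227)])
```

View pics/w3.png

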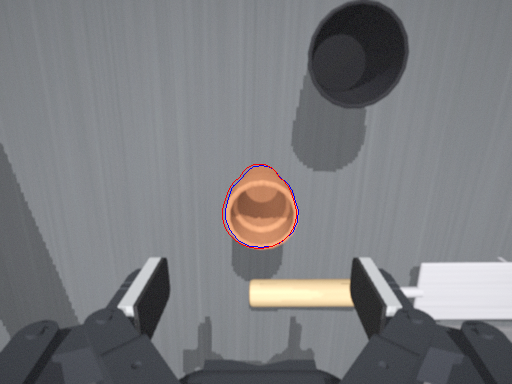

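View pics/s3.png

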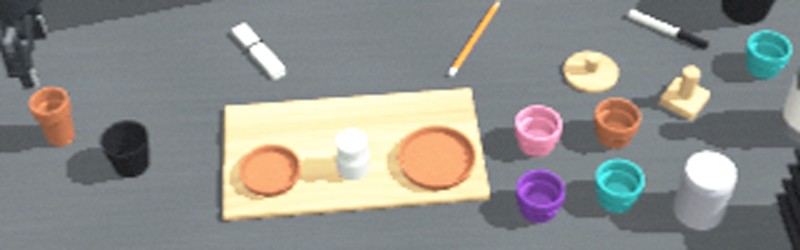

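The jar now stands at (0.587, −0.032), and the target was (0.587, −0.0315). In the wrist view the tall pot is at (261,208), the trowel handle is about 10 cm behind it, and the black pot (358,55) is clear. Gripping the rim.

Call:
step_arm --targets '[[[45,-0.5,0],0],[[75,-0.5,0],0],[[91,-0.5,0],0],[[91,-0.5,0],0],[[91,-0.5,0],0],[[91,-0.5,0],0]]'

```text
clock: 10.8
position: [0.4875, -0.4484, 0.0501]
ee_rot: [0.508, 0.493, 0.506, -0.493]
contact_force: [0.4, -0.0, 0.5]
width: 0.0856
```

Call:
step_arm --targets '[[[0,0,0],0],[[0,0,0],0],[[0,0,0],0],[[0,0,0],0],[[0,0,0],0],[[0,0,0],0],[[0,0,0],0],[[0,0,0],0],[[0,0,0],0],[[0,0,0],0]]' --grip 1 --grip_force 35

```text
clock: 11.8
position: [0.487, -0.4481, 0.0496]
ee_rot: [0.508, 0.493, 0.506, -0.493]
contact_force: [-0.4, 0.3, 6.1]
width: 0.0494
```

Call:
step_arm --targets '[[[-20,0,0],0],[[-60,0,0],0],[[-105,0,0],0],[[-150,0,0],0],[[-150,0,0],0],[[-150,0,0],0]]'

```text
clock: 12.4
position: [0.4866, -0.4477, 0.1993]
ee_rot: [0.508, 0.493, 0.506, -0.493]
contact_force: [-1.5, 0.1, -2.7]
width: 0.0494
```

Run:
```python
from h import *
plan(.5834,.0842,.1,np.radians(1.6));
```

```text
shift [98.6, 111.9, -529.1] yaw now 1.6 clock 12.4 turn 0.0
```

Call:
step_arm --targets '[[[0,112,-529],0],[[0,112,-529],0],[[0,112,-529],0],[[0,112,-529],0],[[0,112,-529],0],[[0,112,-529],0],[[0,112,-529],0],[[0,112,-529],0],[[0,112,-529],0],[[0,112,-529],0],[[0,112,-529],0],[[0,112,-529],0],[[40,112,-529],0],[[80,112,-529],0],[[110,112,-529],0],[[110,112,-529],0],[[110,112,-529],0]]'

```text
clock: 14.1
position: [0.5823, 0.0838, 0.0871]
ee_rot: [0.506, 0.492, 0.508, -0.494]
contact_force: [0.5, 0.3, -1.6]
width: 0.0496
```

Run:
```python
from h import *
p=manip.get_image("wrist"); cv2.imwrite("pics/w4.png",p["image"][:,:,::-1])
q=manip.get_image("side"); im=q["image"]; cv2.imwrite("pics/s4.png",cv2.resize(im[130:240,200:330,::-1],None,fx=5,fy=5,interpolation=2))
plan(.5834,.0842,.067,np.radians(1.6));
```

```text
shift [22.5, -1.1, -0.2] yaw now 1.6 clock 14.2 turn 0.0
```

View pics/w4.png

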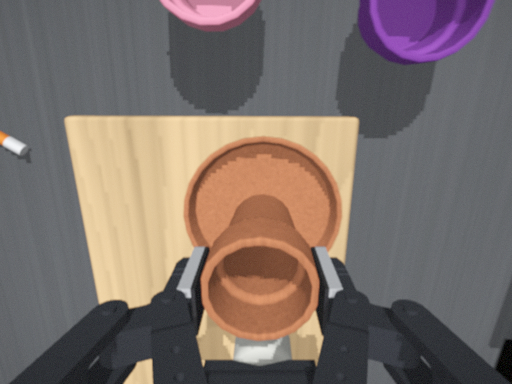

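View pics/s4.png

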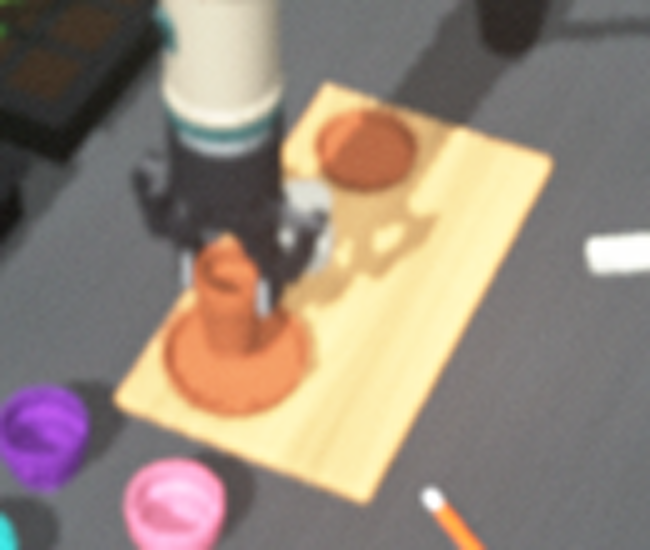

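The pot hangs over the wide saucer: the foot is at about (235,350) in the side crop and the saucer's centre at (238,360). Lowering and releasing.

Call:
step_arm --targets '[[[8,0,0],0],[[15,0,0],0],[[20,0,0],0],[[21,0,0],0],[[21,0,0],0],[[21,0,0],0]]'

```text
clock: 14.8
position: [0.5834, 0.0845, 0.0674]
ee_rot: [0.507, 0.493, 0.507, -0.493]
contact_force: [0.1, 0.1, -1.3]
width: 0.0496
```

Call:
step_arm --targets '[[[0,0,0],0],[[0,0,0],0],[[0,0,0],0],[[0,0,0],0],[[0,0,0],0],[[0,0,0],0],[[0,0,0],0],[[0,0,0],0]]' --grip 0

```text
clock: 15.6
position: [0.5832, 0.0845, 0.0673]
ee_rot: [0.507, 0.493, 0.507, -0.493]
contact_force: [0.3, -0.2, -0.0]
width: 0.0856
```

Call:
step_arm --targets '[[[-20,0,0],0],[[-60,0,0],0],[[-105,0,0],0],[[-130,0,0],0],[[-130,0,0],0],[[-130,0,0],0]]'

```text
clock: 16.2
position: [0.5831, 0.0845, 0.1974]
ee_rot: [0.507, 0.493, 0.507, -0.493]
contact_force: [-0.7, 0.1, -0.8]
width: 0.0854
```

Run:
```python
from h import *
plan(.5446,.3424,.13,np.radians(60));
```

```text
shift [67.4, -31.1, -258.9] yaw now 1.6 clock 16.2 turn -58.4
```

Call:
step_arm --targets '[[[0,-31,-259],-43.4],[[0,-31,-259],-43.4],[[0,-31,-259],-43.4],[[0,-31,-259],-43.4],[[0,-31,-259],-43.4],[[0,-31,-259],-43.4],[[40,-31,-259],-43.4],[[67,-31,-259],-43.4],[[67,-31,-259],-43.4],[[67,-31,-259],-43.4],[[67,-31,-259],-43.4]]'

```text
clock: 17.3
position: [0.5458, 0.3424, 0.1314]
ee_rot: [0.654, 0.271, 0.653, -0.27]
contact_force: [-0.0, -0.3, -0.3]
width: 0.0853
```

Run:
```python
from h import *
wfit("pot_low",(.5446,.3424),0,"w5.png",.021,np.radians(45))
for n in ("scene","side"):
    q=manip.get_image(n)
    L=manip.regions_of(q,"pot_tall"); c=cen(sil(q,"pot_tall",.5834,.0842,.017),8)
    L=[l["region"] for l in L if np.linalg.norm(cen(l["region"])-c)<12]
    if L: print(fit([q],[L[0]],"pot_tall",(.5834,.0842),.017))
    cv2.imwrite(f"pics/{n}5.png",q["image"][:,:,::-1])
```

```text
pot_low 0.9 [0.5451 0.3415] [(5360, 5521)] [258. 198.]
shift [111.0, -1.4, -1.0] yaw now 45.0 clock 17.4 turn 0.0
(array([0.58212631, 0.08600317]), array([-0.00156776,  0.00227083]), [(292, 310)])
(array([0.58515712, 0.08453634]), array([0.00175255, 0.00011492]), [(266, 285)])
```

View pics/w5.png

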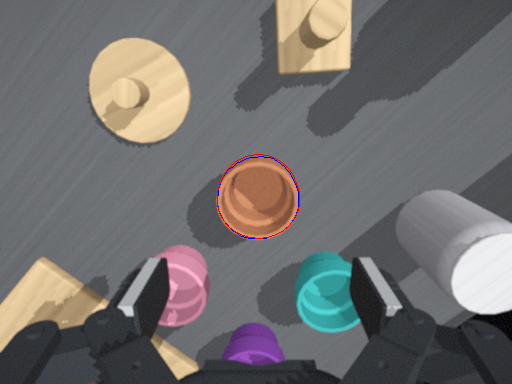

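View pics/side5.png

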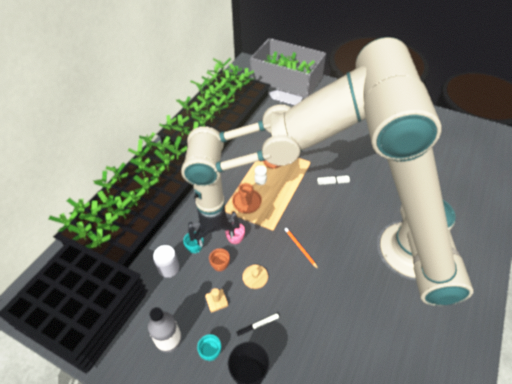

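The wrist fit (258,198) lands on the terracotta pot and agrees within 1 mm; the diagonal jaw direction clears its neighbours. The tall pot is within 3 mm of the saucer's centre. Descending.

Call:
step_arm --targets '[[[50,-1,-1],0],[[85,-1,-1],0],[[111,-1,-1],0],[[111,-1,-1],0],[[111,-1,-1],0],[[111,-1,-1],0]]'

```text
clock: 18.2
position: [0.5449, 0.3432, 0.0213]
ee_rot: [0.654, 0.271, 0.652, -0.269]
contact_force: [0.8, 0.2, 1.2]
width: 0.0857
```

Call:
step_arm --targets '[[[0,0,0],0],[[0,0,0],0],[[0,0,0],0],[[0,0,0],0],[[0,0,0],0],[[0,0,0],0],[[0,0,0],0],[[0,0,0],0],[[0,0,0],0],[[0,0,0],0]]' --grip 1 --grip_force 35

```text
clock: 19.2
position: [0.5444, 0.3429, 0.0218]
ee_rot: [0.654, 0.271, 0.653, -0.269]
contact_force: [-1.4, -1.1, 7.3]
width: 0.0617
```

Call:
step_arm --targets '[[[-20,0,0],0],[[-60,0,0],0],[[-105,0,0],0],[[-150,0,0],0],[[-180,0,0],0],[[-180,0,0],0],[[-180,0,0],0]]'

```text
clock: 19.9
position: [0.5432, 0.3424, 0.2]
ee_rot: [0.654, 0.271, 0.653, -0.27]
contact_force: [-0.9, -0.4, -2.8]
width: 0.0616
```

Run:
```python
from h import *
plan(.5899,-.1471,.06,np.radians(45));
```

```text
shift [139.8, -313.7, 378.8] yaw now 45.1 clock 19.9 turn 0.1
```

Call:
step_arm --targets '[[[0,-314,379],0],[[0,-314,379],0],[[0,-314,379],0],[[0,-314,379],0],[[0,-314,379],0],[[0,-314,379],0],[[0,-314,379],0],[[0,-314,379],0],[[0,-314,379],0],[[0,-314,379],0],[[0,-314,379],0],[[40,-314,379],0],[[80,-314,379],0],[[120,-314,379],0],[[140,-314,379],0],[[140,-314,379],0],[[140,-314,379],0]]'

```text
clock: 21.6
position: [0.5891, -0.1468, 0.0583]
ee_rot: [0.653, 0.27, 0.654, -0.27]
contact_force: [0.3, -0.3, -0.4]
width: 0.062
```

Run:
```python
from h import *
p=manip.get_image("wrist"); cv2.imwrite("pics/w6.png",p["image"][:,:,::-1])
q=manip.get_image("side"); im=q["image"]; cv2.imwrite("pics/s6.png",cv2.resize(im[130:240,200:330,::-1],None,fx=5,fy=5,interpolation=2))
plan(.5899,-.1471,.0385,np.radians(45));
```

```text
shift [21.9, -0.2, -0.9] yaw now 45.1 clock 21.7 turn 0.1
```

View pics/w6.png

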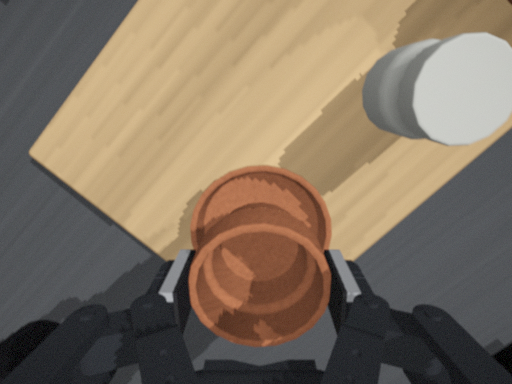

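View pics/s6.png

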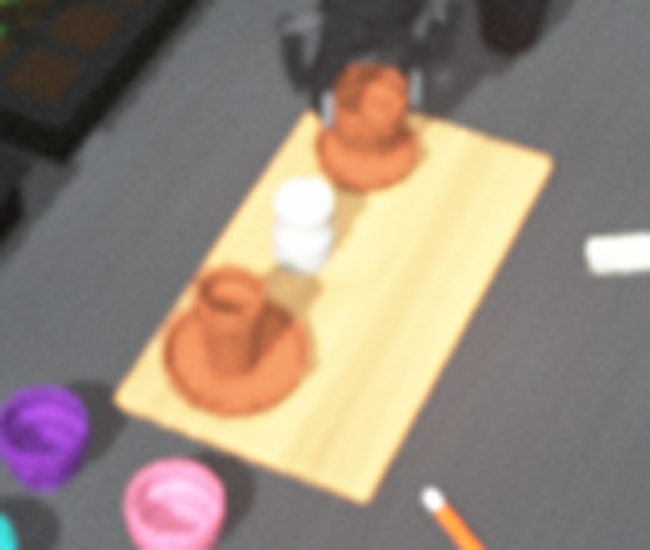

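The low pot hangs centred over the small saucer: wrist columns are 260 for the pot and 261 for the saucer. Lowering.

Call:
step_arm --targets '[[[8,0,0],0],[[15,0,0],0],[[20,0,0],0],[[21,0,0],0],[[21,0,0],0],[[21,0,0],0]]'

```text
clock: 22.3
position: [0.5896, -0.1475, 0.0389]
ee_rot: [0.653, 0.27, 0.653, -0.27]
contact_force: [-2.4, 0.3, 5.8]
width: 0.0617
```

Call:
step_arm --targets '[[[0,0,0],0],[[0,0,0],0],[[0,0,0],0],[[0,0,0],0],[[0,0,0],0],[[0,0,0],0],[[0,0,0],0],[[0,0,0],0]]' --grip 0

```text
clock: 23.1
position: [0.5898, -0.1475, 0.0383]
ee_rot: [0.653, 0.27, 0.653, -0.27]
contact_force: [-0.2, -0.2, -0.5]
width: 0.0853
```

Call:
step_arm --targets '[[[-20,0,0],0],[[-60,0,0],0],[[-105,0,0],0],[[-150,0,0],0],[[-160,0,0],0],[[-160,0,0],0]]'

```text
clock: 23.7
position: [0.5909, -0.1479, 0.2008]
ee_rot: [0.655, 0.27, 0.651, -0.27]
contact_force: [0.1, -0.3, 0.1]
width: 0.0853
```

Run:
```python
from h import *
a=wfit("pot_low",(.5899,-.1471),.017,"w7.png",.2,np.radians(45))
for n in ("scene","side"):
    q=manip.get_image(n); m=[d["region"] for d in manip.regions_of(q,"pot_low")]; c=cen(sil(q,"pot_low",.5899,-.1471,.017),8)
    L=[l for l in m if np.linalg.norm(cen(l)-c)<12]
    if L: print(n,fit([q],[L[0]],"pot_low",(.5899,-.1471),.017))
plan(.4227,.3305,.12,np.radians(90)); print(manip.get_state()["qpos"])
```

```text
pot_low 0.96 [ 0.5906 -0.1485] [(3677, 3842)] [258. 179.]
shift [-3.0, 0.8, 0.7] yaw now 45.0 clock 23.8 turn 0.0
scene (array([ 0.58966059, -0.14762558]), array([0.00103415, 0.00084867]), [(297, 335)])
side (array([ 0.59303084, -0.15234123]), array([-0.00018336,  0.00367461]), [(230, 249)])
shift [77.4, 220.8, -454.8] yaw now 45.0 clock 24.0 turn -45.0
[-3.59493526e-01  3.46224902e-01  1.48919390e+00 -5.32330882e-05
  1.31003473e+00 -1.14565653e+00]
```

View pics/w7.png

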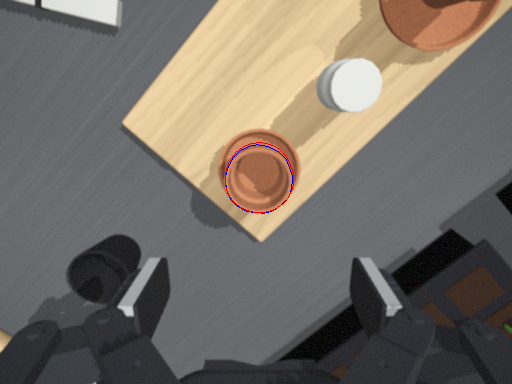

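The low pot sits in the small saucer (258,179). Now the lid.

Call:
step_arm --targets '[[[0,221,-455],0],[[0,221,-455],0],[[0,221,-455],0],[[0,221,-455],0],[[0,221,-455],0],[[0,221,-455],0],[[0,221,-455],0],[[0,221,-455],0],[[0,221,-455],0],[[0,221,-455],0],[[0,221,-455],0],[[40,221,-455],0],[[80,221,-455],0],[[80,221,-455],0],[[80,221,-455],0]]'

```text
clock: 25.5
position: [0.4238, 0.3297, 0.1178]
ee_rot: [0.653, 0.27, 0.654, -0.271]
contact_force: [1.0, 0.4, -0.5]
width: 0.0857
```

Run:
```python
from h import *
x=wfit("lid",(.4227,.3305),0,"w8.png",.011,np.radians(45))
plan(x[0],x[1],.011)
```

```text
lid 0.73 [0.422  0.3306] [(6838, 6974)] [259. 187.]
shift [108.9, -2.4, -1.9] yaw now 45.0 clock 25.6 turn 0.0
shift [108.9, -2.8, -2.4] yaw now 45.0 clock 25.6
```

View pics/w8.png

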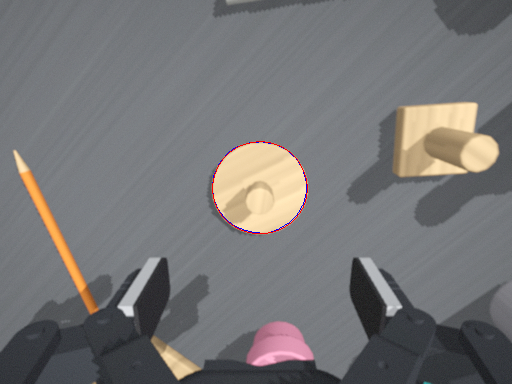

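Lid outline at (259,187) with the knob inside it. Descending onto the knob.

Call:
step_arm --targets '[[[50,-1.5,-1.5],0],[[85,-1.5,-1.5],0],[[106,-1.5,-1.5],0],[[106,-1.5,-1.5],0],[[106,-1.5,-1.5],0],[[106,-1.5,-1.5],0]]'

```text
clock: 26.2
position: [0.4237, 0.3313, 0.0145]
ee_rot: [0.654, 0.272, 0.652, -0.269]
contact_force: [0.3, 0.0, -0.4]
width: 0.0853
```

Call:
step_arm --targets '[[[0,0,0],0],[[0,0,0],0],[[0,0,0],0],[[0,0,0],0],[[0,0,0],0],[[0,0,0],0],[[0,0,0],0],[[0,0,0],0],[[0,0,0],0],[[0,0,0],0],[[0,0,0],0],[[0,0,0],0],[[0,0,0],0]]' --grip 1 --grip_force 35

```text
clock: 27.5
position: [0.4218, 0.3304, 0.0126]
ee_rot: [0.653, 0.27, 0.653, -0.27]
contact_force: [-1.0, -0.3, 4.7]
width: 0.0205
```

Call:
step_arm --targets '[[[-20,0,0],0],[[-60,0,0],0],[[-105,0,0],0],[[-150,0,0],0],[[-190,0,0],0],[[-190,0,0],0],[[-190,0,0],0]]'

```text
clock: 28.2
position: [0.4219, 0.3304, 0.2026]
ee_rot: [0.654, 0.271, 0.653, -0.27]
contact_force: [-0.3, -0.2, -2.4]
width: 0.0201
```

Run:
```python
from h import *
p=manip.get_image("wrist"); cv2.imwrite("pics/w9.png",p["image"][:,:,::-1])
plan(.5904,-.148,.1,np.radians(45));
```

```text
shift [101.4, -218.3, 457.6] yaw now 45.0 clock 28.2 turn 0.0
```

View pics/w9.png

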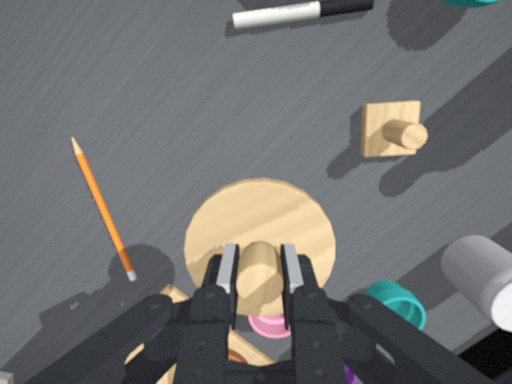

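Call:
step_arm --targets '[[[0,-218,458],0],[[0,-218,458],0],[[0,-218,458],0],[[0,-218,458],0],[[0,-218,458],0],[[0,-218,458],0],[[0,-218,458],0],[[0,-218,458],0],[[0,-218,458],0],[[0,-218,458],0],[[0,-218,458],0],[[0,-218,458],0],[[40,-218,458],0],[[80,-218,458],0],[[112,-218,458],0],[[112,-218,458],0],[[112,-218,458],0],[[112,-218,458],0]]'

```text
clock: 30.05
position: [0.5931, -0.1471, 0.0922]
ee_rot: [0.655, 0.27, 0.652, -0.27]
contact_force: [-0.4, -0.4, -0.9]
width: 0.0204
```

Run:
```python
from h import *
q=manip.get_image("side"); im=q["image"]; cv2.imwrite("pics/s10.png",cv2.resize(im[110:220,220:350,::-1],None,fx=5,fy=5,interpolation=2))
plan(.5904,-.148,.0758,np.radians(45)); plan(.5904,-.148,.0758,np.radians(45))
```

```text
shift [16.6, -2.5, -1.7] yaw now 45.1 clock 30.1 turn 0.1
shift [16.6, -2.5, -1.7] yaw now 45.1 clock 30.1 turn 0.1
```

View pics/s10.png

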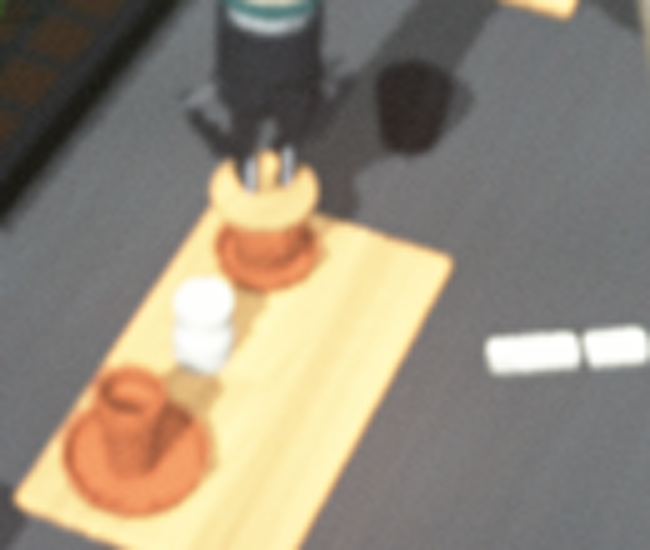

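The lid is above the pot, knob up, with a measured offset of about 2 mm; I'll correct that on the way down.

Call:
step_arm --targets '[[[6,-1.5,-1],0],[[12,-1.5,-1],0],[[15,-1.5,-1],0],[[17,-1.5,-1],0],[[17,-1.5,-1],0],[[17,-1.5,-1],0]]'

```text
clock: 30.7
position: [0.5899, -0.1479, 0.0756]
ee_rot: [0.654, 0.27, 0.653, -0.27]
contact_force: [-3.8, 0.5, 11.9]
width: 0.0205
```

Run:
```python
from h import *
plan(.5904,-.148,.0758,np.radians(45)); print(manip.get_state()["contact_force"])
```

```text
shift [-0.2, 0.3, 0.4] yaw now 45.0 clock 30.7 turn 0.0
[-3.84851266  0.50198805 11.91752628]
```

Contact is made (about 12 N) and the position is right. Releasing slowly enough, then up.

Call:
step_arm --targets '[[[-1,0,0],0],[[-1,0,0],0],[[-1,0,0],0]]'

```text
clock: 31.0
position: [0.5899, -0.1479, 0.0756]
ee_rot: [0.653, 0.27, 0.653, -0.27]
contact_force: [-2.5, 0.6, 8.5]
width: 0.0207
```

Call:
step_arm --targets '[[[0,0,0],0],[[0,0,0],0],[[0,0,0],0],[[0,0,0],0],[[0,0,0],0],[[0,0,0],0],[[0,0,0],0],[[0,0,0],0],[[0,0,0],0]]' --grip 0

```text
clock: 31.9
position: [0.5901, -0.1479, 0.0743]
ee_rot: [0.653, 0.27, 0.653, -0.27]
contact_force: [-1.3, 0.2, -0.4]
width: 0.0853
```

Call:
step_arm --targets '[[[-10,0,0],0],[[-40,0,0],0],[[-85,0,0],0],[[-130,0,0],0],[[-130,0,0],0],[[-130,0,0],0]]'

```text
clock: 32.5
position: [0.5908, -0.1481, 0.2064]
ee_rot: [0.655, 0.27, 0.652, -0.27]
contact_force: [-0.3, 0.3, 0.1]
width: 0.0852
```

Run:
```python
from h import *
wfit("lid",(.5904,-.148),.063,"w11.png",.2,np.radians(45))
for n in ("scene","side"):
    q=manip.get_image(n); c=cen(sil(q,"lid",.5904,-.148,.063),8)
    L=[l["region"] for l in manip.regions_of(q,"lid") if np.linalg.norm(cen(l["region"])-c)<12]
    if L: print(n,fit([q],[L[0]],"lid",(.5904,-.148),.063))
plan(.4878,.4573,.15,np.radians(90));
```

```text
lid 0.7 [ 0.5899 -0.148 ] [(5624, 5878)] [259. 179.]
shift [3.5, 0.5, 1.2] yaw now 45.0 clock 32.6 turn 0.0
scene (array([ 0.58788541, -0.1478238 ]), array([ 0.00522894, -0.0057657 ]), [(378, 385)])
side (array([ 0.59017188, -0.14851489]), array([ 0.00096575, -0.00638192]), [(265, 268)])
shift [53.6, 356.4, -499.1] yaw now 45.0 clock 32.8 turn -45.0
```

View pics/w11.png

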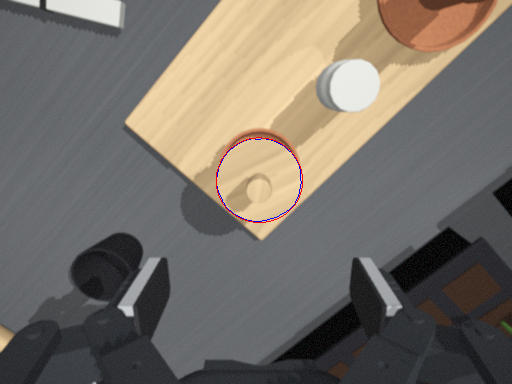

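Run:
```python
from h import *
p=manip.get_image("scene"); cv2.imwrite("pics/s12.png",cv2.resize(p["image"][120:260,320:480,::-1],None,fx=4,fy=4,interpolation=2))
print(unproj(p,[[415,203],[397,178],[370,238],[366,162]],0).round(3))
```

```text
[[0.561 0.629 0.   ]
 [0.435 0.599 0.   ]
 [0.701 0.43  0.   ]
 [0.342 0.503 0.   ]]
```

View pics/s12.png

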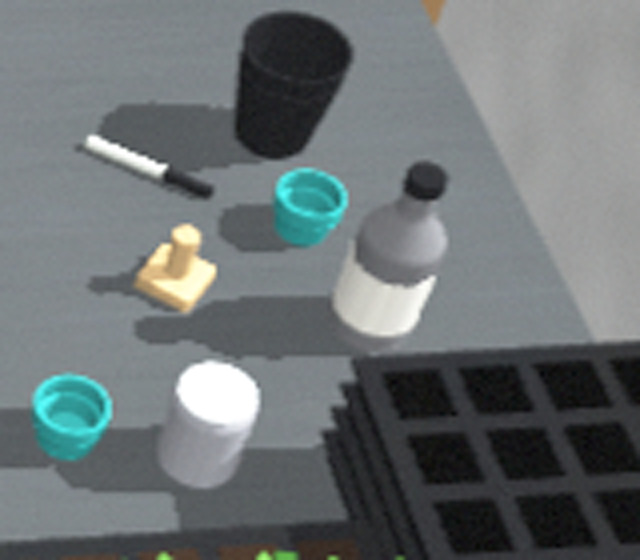

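The bottle at about (0.56, 0.63) is 19 cm from the tamper, so a 45° jaw angle is clear.

Call:
step_arm --targets '[[[0,356,-499],0],[[0,356,-499],0],[[0,356,-499],0],[[0,356,-499],0],[[0,356,-499],0],[[0,356,-499],0],[[0,356,-499],0],[[0,356,-499],0],[[0,356,-499],0],[[0,356,-499],0],[[0,356,-499],0],[[0,356,-499],0],[[0,356,-499],0],[[30,356,-499],0],[[54,356,-499],0],[[54,356,-499],0],[[54,356,-499],0]]'

```text
clock: 34.55
position: [0.4886, 0.456, 0.1499]
ee_rot: [0.653, 0.27, 0.653, -0.271]
contact_force: [-0.6, -0.3, 0.4]
width: 0.0854
```

Run:
```python
from h import *
x=wfit("tamper",(.4878,.4573),0,"w13.png",.026,np.radians(45))
plan(x[0],x[1],.026)
```

```text
tamper 0.91 [0.4885 0.4568] [(3583, 3623)] [260. 180.]
shift [125.7, -1.2, -1.7] yaw now 45.0 clock 34.6 turn 0.0
shift [125.7, -1.0, -0.8] yaw now 45.0 clock 34.6
```

View pics/w13.png

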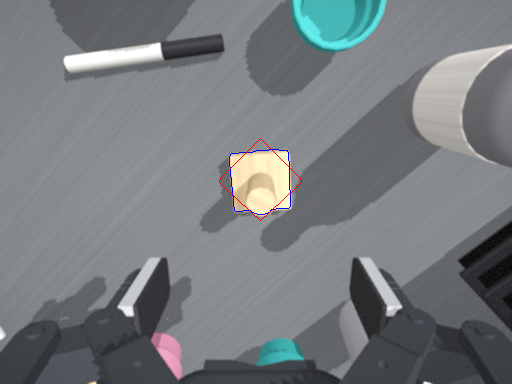

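Tamper found at (260,180) within 1 mm. Descending onto the handle.

Call:
step_arm --targets '[[[50,-1,-1],0],[[95,-1,-1],0],[[124,-1,-1],0],[[124,-1,-1],0],[[124,-1,-1],0],[[124,-1,-1],0]]'

```text
clock: 35.25
position: [0.4891, 0.458, 0.0293]
ee_rot: [0.654, 0.272, 0.652, -0.269]
contact_force: [-0.3, 0.5, 0.7]
width: 0.0853
```

Call:
step_arm --targets '[[[0,0,0],0],[[0,0,0],0],[[0,0,0],0],[[0,0,0],0],[[0,0,0],0],[[0,0,0],0],[[0,0,0],0],[[0,0,0],0],[[0,0,0],0],[[0,0,0],0],[[0,0,0],0],[[0,0,0],0],[[0,0,0],0]]' --grip 1 --grip_force 35

```text
clock: 36.55
position: [0.4872, 0.4568, 0.0267]
ee_rot: [0.654, 0.27, 0.653, -0.27]
contact_force: [-1.0, -0.9, 5.6]
width: 0.0227
```

Call:
step_arm --targets '[[[-20,0,0],0],[[-60,0,0],0],[[-105,0,0],0],[[-150,0,0],0],[[-170,0,0],0],[[-170,0,0],0],[[-170,0,0],0]]'

```text
clock: 37.25
position: [0.4864, 0.4561, 0.1946]
ee_rot: [0.653, 0.27, 0.654, -0.271]
contact_force: [-0.8, -0.2, -1.8]
width: 0.0229
```

Run:
```python
from h import *
b=np.array([.5517,-.0324]); a=np.radians(1.6); t=b-.045*np.array([np.cos(a),np.sin(a)]); print(t)
plan(t[0],t[1],.055,np.radians(45));
```

```text
[ 0.50671754 -0.03365647]
shift [140.4, -331.9, 360.4] yaw now 45.0 clock 37.2 turn 0.0
```

Call:
step_arm --targets '[[[0,-332,360],0],[[0,-332,360],0],[[0,-332,360],0],[[0,-332,360],0],[[0,-332,360],0],[[0,-332,360],0],[[0,-332,360],0],[[0,-332,360],0],[[0,-332,360],0],[[0,-332,360],0],[[0,-332,360],0],[[40,-332,360],0],[[80,-332,360],0],[[120,-332,360],0],[[142,-332,360],0],[[142,-332,360],0],[[142,-332,360],0],[[142,-332,360],0]]'

```text
clock: 39.05
position: [0.5081, -0.0325, 0.055]
ee_rot: [0.654, 0.27, 0.653, -0.27]
contact_force: [1.1, 0.6, -2.0]
width: 0.0233
```

Run:
```python
from h import *
p=manip.get_image("side"); cv2.imwrite("pics/s14.png",cv2.resize(p["image"][110:240,200:350,::-1],None,fx=4,fy=4,interpolation=2))
plan(.5067,-.0337,.039,np.radians(45));
```

```text
shift [16.4, -2.0, -0.4] yaw now 45.1 clock 39.1 turn 0.1
```

View pics/s14.png

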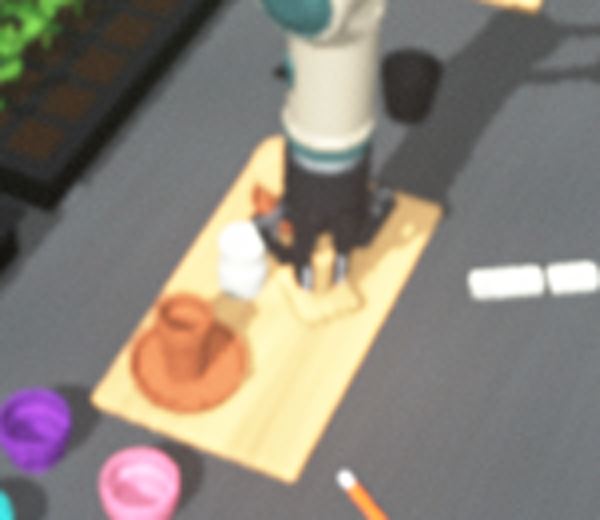

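The tamper is over the board in front of the jar, clear of it. Lowering.

Call:
step_arm --targets '[[[6,-1,-0.5],0],[[12,-1,-0.5],0],[[16,-1,-0.5],0],[[16,-1,-0.5],0],[[16,-1,-0.5],0],[[16,-1,-0.5],0]]'

```text
clock: 39.7
position: [0.5062, -0.033, 0.0386]
ee_rot: [0.653, 0.27, 0.653, -0.27]
contact_force: [-1.3, 1.3, 5.0]
width: 0.0231
```

Call:
step_arm --targets '[[[0,0,0],0],[[0,0,0],0],[[0,0,0],0],[[0,0,0],0],[[0,0,0],0],[[0,0,0],0],[[0,0,0],0],[[0,0,0],0],[[0,0,0],0]]' --grip 0

```text
clock: 40.6
position: [0.5062, -0.0331, 0.0383]
ee_rot: [0.653, 0.27, 0.653, -0.27]
contact_force: [0.0, -0.2, -0.6]
width: 0.0853
```

Call:
step_arm --targets '[[[-20,0,0],0],[[-60,0,0],0],[[-105,0,0],0],[[-150,0,0],0],[[-170,0,0],0],[[-170,0,0],0]]'

```text
clock: 41.2
position: [0.5085, -0.0334, 0.212]
ee_rot: [0.656, 0.271, 0.651, -0.27]
contact_force: [-0.1, 0.9, 0.5]
width: 0.0854
```

Run:
```python
from h import *
plan(.3,-.35,.25,np.radians(45)); print(manip.get_state()["qpos"])
```

```text
shift [-39.2, -371.1, 76.4] yaw now 45.1 clock 41.2 turn 0.1
[-2.02214818e-01  1.85277063e-01  1.67800644e+00 -6.37160656e-05
  1.27007337e+00 -9.88473551e-01]
```

Backing the arm off to the side for a clear final look.

Call:
step_arm --targets '[[[-40,-300,76],0],[[-40,-300,76],0],[[-40,-300,76],0],[[-40,-300,76],0],[[-40,-300,76],0],[[-40,-300,76],0],[[-40,-300,76],0],[[-40,-300,76],0],[[-40,-300,76],0],[[-40,-300,76],0],[[-40,-300,76],0],[[-40,-300,76],0]]'

```text
clock: 42.4
position: [0.3486, -0.298, 0.2482]
ee_rot: [0.654, 0.27, 0.654, -0.27]
contact_force: [0.6, -0.1, -0.6]
width: 0.0851
```

Run:
```python
from h import *
T={"pot_tall":(.5834,.0842,.017),"pot_low":(.5899,-.1471,.017),"lid":(.59,-.148,.063),"jar":(.5867,-.0315,.012),"tamper":(.5067,-.0335,.012),"saucer_small":(.5899,-.1471,.012),"saucer_wide":(.5834,.0842,.012)}
for cam in ("scene","side"):
    q=manip.get_image(cam); cv2.imwrite(f"pics/f_{cam}.png",cv2.resize(q["image"][130:250,170:330,::-1],None,fx=5,fy=5,interpolation=2))
    for n,(x,y,z) in T.items():
        c=cen(sil(q,n,x,y,z),8)
        L=[l["region"] for l in manip.regions_of(q,n) if l["region"].any() and np.linalg.norm(cen(l["region"])-c)<12]
        if L:
            f=fit([q],[L[0]],n,(x,y),z); print(cam,n,f[0].round(4),((f[0]-(x,y))*1000).round(1),f[2])
print(manip.get_state()["position"])
```

```text
scene pot_tall [0.5831 0.0859] [-0.3  1.7] [(297, 311)]
scene pot_low [ 0.6231 -0.1443] [33.2  2.8] [(44, 344)]
scene lid [ 0.5871 -0.1469] [-2.9  1.1] [(324, 385)]
scene jar [ 0.5866 -0.0333] [-0.1 -1.8] [(207, 269)]
scene tamper [ 0.4986 -0.0325] [-8.1  1. ] [(233, 262)]
scene saucer_small [ 0.6122 -0.1493] [22.3 -2.2] [(61, 435)]
scene saucer_wide [0.5966 0.0823] [13.2 -1.9] [(460, 671)]
side pot_tall [0.5863 0.0835] [ 2.9 -0.7] [(178, 285)]
side pot_low [ 0.5763 -0.1196] [-13.6  27.5] [(80, 256)]
side lid [ 0.5898 -0.1488] [-0.2 -0.8] [(245, 268)]
side jar [ 0.5869 -0.0334] [ 0.2 -1.9] [(194, 227)]
side tamper [ 0.5084 -0.0328] [1.7 0.7] [(209, 249)]
side saucer_wide [0.5777 0.0915] [-5.7  7.3] [(390, 613)]
[ 0.34800767 -0.29904031  0.24830485]
```

View pics/f_scene.png

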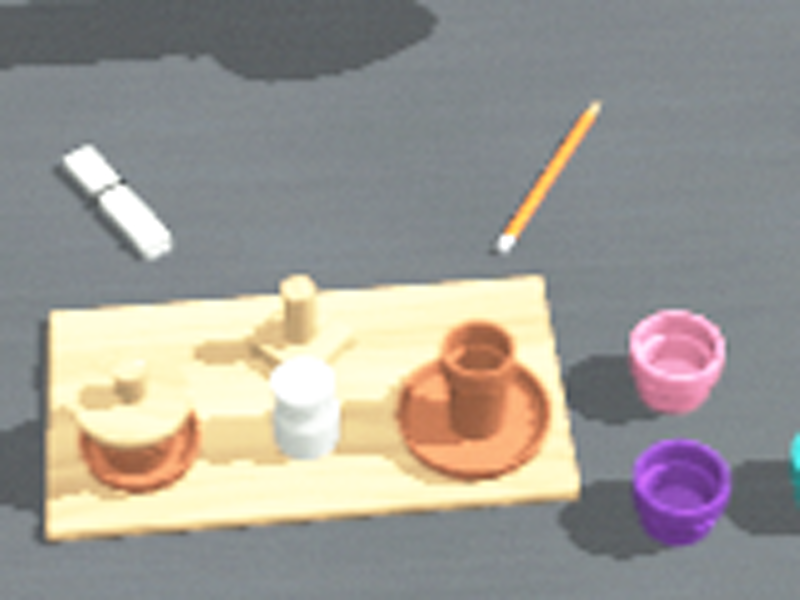

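View pics/f_side.png

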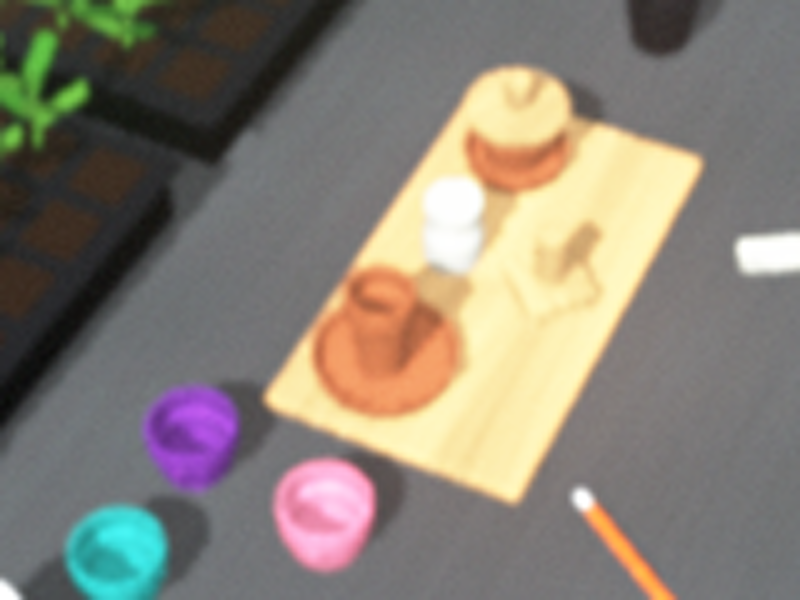

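Everything stands upright and in place. The fits that disagree are all partly occluded things: the low pot and small saucer under the lid, the wide saucer behind the pot, and the tamper's foot behind the jar. Handing in.

Run:
```python
from h import *
print(manip.get_state()["qd"].round(3)); print(manip.sign_off())
```

```text
[ 0.002 -0.001 -0.    -0.001 -0.002  0.002]
the job is handed in; nothing more can be done
None
```

The job is handed in at about 43 s of the 131 s allowed. The board is set out as asked and the look-alikes were not touched:
- **Tall pot:** standing in the wide saucer.
- **Low pot:** the terracotta one, in the small saucer with the lid on it, knob up.
- **Jar:** on the board midway between the two saucers.
- **Tamper:** in front of the jar on the board's centre line, handle up. Its foot is turned about 45° to the board, by eye.

**Last checks:** The final scene and side pictures show everything upright and the arm clear of it all.

| Thing | Offset from its target | Allowed |
|---|---|---|
| Tall pot | about 3 mm | 12 mm |
| Lid | about 3 mm | 10 mm |
| Jar | about 2 mm | 15 mm |
| Tamper | about 1 mm off the centre line, board x about −45 mm | 15 mm, and −82 to 4 mm |

The low pot measured 1 to 2 mm off its saucer's centre from the wrist and scene cameras before the lid went on. The side camera gave about 6 mm for the same pot, still within the 12 mm limit.

**Checks that disagreed:**
- **Low pot and both saucers:** their final fits were off by 9 to 33 mm. The lid, pots and jar now hide much of them, so I set those readings aside.
- **Tamper:** the scene camera put it 8 mm nearer the robot because the jar hides part of its foot. The side camera agreed within 2 mm, and either reading is within limits.

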